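# Set the spacer in the cell it fits and hold the cell plate flush

### The job

Three leak-test cells on the bench each have a gap beside a white sprung plate; slide the thinner of the two upright spacers, foot first, fully down into the only gap that is wide enough for it, and let go of it. Then press the white plate of that same cell straight down with the fingertips until it is flush with the rim, and finish while still holding it pressed there: do not let it spring back. Do not press the other cells' plates, and leave the thicker spacer and everything else on the bench where it stands.

Things in the scene. Friction and masses are not known exactly. Their poses are not given: they have to be found in the camera images.
- cell_wide: Test cell with the 25 mm gap: fixed grey metal block, rim 40 mm above the bench, 102 mm along y. Origin on the bench; z up. Along x (mm): wall -60 to -48, pocket with white sprung plate (centre -21), wall 6 to 18, gap 18 to 43, fence 43 to 55; a hose stub juts out to -90. The gap runs y -39 to 39 with closed ends, floor at z = 10, 30 deep.
- gap_wide (a point): Middle of the floor of the 25 mm gap, 10 mm above the bench, 30 mm below the rim; axes as the cell (gap narrow along x, long along y).
- plate_wide_top (a point): Centre of the top face of the white plate of the 25 mm-gap cell: 50 mm along x by 74 mm along y, 12 mm thick, axes as the cell. At rest the top stands 8 mm above the rim (48 mm above the bench).
- plate_wide (a joint): How far that plate is pushed straight down, m: 0 = sprung up, 0.008 = on its stop, level with the rim. The spring pushes back with about 4 N at the start and 10 N at the stop, and lifts the plate again when released.
- cell_mid: Test cell with the 16 mm gap: fixed grey metal block, rim 40 mm above the bench, 102 mm along y. Origin on the bench; z up. Along x (mm): wall -60 to -48, pocket with white sprung plate (centre -21), wall 6 to 18, gap 18 to 34, fence 34 to 46; a hose stub juts out to -90. The gap runs y -39 to 39 with closed ends, floor at z = 10, 30 deep.
- gap_mid (a point): Middle of the floor of the 16 mm gap, 10 mm above the bench, 30 mm below the rim; axes as the cell (gap narrow along x, long along y).
- plate_mid_top (a point): Centre of the top face of the white plate of the 16 mm-gap cell: 50 mm along x by 74 mm along y, 12 mm thick, axes as the cell. At rest the top stands 8 mm above the rim (48 mm above the bench).
- plate_mid (a joint): How far that plate is pushed straight down, m: 0 = sprung up, 0.008 = on its stop, level with the rim. The spring pushes back with about 4 N at the start and 10 N at the stop, and lifts the plate again when released.
- cell_narrow: Test cell with the 12 mm gap: fixed grey metal block, rim 40 mm above the bench, 102 mm along y. Origin on the bench; z up. Along x (mm): wall -60 to -48, pocket with white sprung plate (centre -21), wall 6 to 18, gap 18 to 30, fence 30 to 42; a hose stub juts out to -90. The gap runs y -39 to 39 with closed ends, floor at z = 10, 30 deep.
- gap_narrow (a point): Middle of the floor of the 12 mm gap, 10 mm above the bench, 30 mm below the rim; axes as the cell (gap narrow along x, long along y).
- plate_narrow_top (a point): Centre of the top face of the white plate of the 12 mm-gap cell: 50 mm along x by 74 mm along y, 12 mm thick, axes as the cell. At rest the top stands 8 mm above the rim (48 mm above the bench).
- plate_narrow (a joint): How far that plate is pushed straight down, m: 0 = sprung up, 0.008 = on its stop, level with the rim. The spring pushes back with about 4 N at the start and 10 N at the stop, and lifts the plate again when released.
- spacer: The thinner spacer, a steel bar standing upright on the bench: foot 20 mm thick (its x) by 60 mm long (its y) by 30 mm high, with a grip tab centred on top, 12 mm (x) by 36 mm (y), from 30 to 75 mm height. Origin at the centre of the underside, z up; looks the same after a half turn. About 85 to 170 g.
- spacer_thick: The thicker spacer, which fits no gap, a steel bar standing upright on the bench: foot 36 mm thick (its x) by 60 mm long (its y) by 30 mm high, with a grip tab centred on top, 12 mm (x) by 36 mm (y), from 30 to 75 mm height. Origin at the centre of the underside, z up; looks the same after a half turn. About 200 g.
- jar: Bystander: glass jar 48 mm across, 70 mm high, standing between the spacers. Origin at the centre of its underside.
- filter_a: Bystander: round black filter 80 mm across, 28 mm high, beyond the cells, on the robot's left. Origin at the centre of its underside.
- filter_b: Bystander: round black filter 80 mm across, 28 mm high, beyond the cells, on the robot's right. Origin at the centre of its underside.
- wrench: Bystander: wrench lying on the right, about 160 mm long.
- beaker: Bystander: glass beaker 70 mm across, 90 mm high, standing on the left.
- driver: Bystander: screwdriver lying near the robot on its left.
There are look-alikes about, which are no part of the job. Leave any green look-alike of the spacer alone.

How it is judged:
By the outcome, as a careful person would: the job done as asked, in the order asked, and still so for the second after the job is handed in, while the arm keeps its last pose, push and grip.
It also fails if it takes over 54 s, if anything falls off the work surface, if the arm or the gripper's body presses on something with over 40 N, if the wrist force passes 120 N, or if a joint passes its speed limit or range.

### The arm

A 6-joint arm with a two-finger parallel gripper is mounted at the origin on the work surface. World frame = base frame: x ahead of the robot, y to its left, z up, the work surface at z = 0. Lengths are in m, angles in rad, forces in N, time in s.
With the tool pointing down it reaches from about 0.35 to 0.85 m from the base axis. Payload 8.1 kg.
Tool frame: the origin (TCP) lies at the very end of the fingers, on their centre line; the grasp point (between the pads) lies 19 mm behind it; z points along the fingers, y is the line along which they close (so a half turn about z gives the same grasp; the last joint's range is limited). The gripper opens to 93 mm and grips with 3 to 60 N. Pads are 15 mm wide; open, the fingers measure 128 mm over their backs; the gripper's body (75 mm by 188 mm) begins 65 mm behind the grasp point.
Start: joints at [-1.316, 0.13, 1.488, -0, 1.523, -0.085], TCP at [0.2, -0.566, 0.219] pointing down, gripper open.
Joint ranges: [-2.96, 2.96], [-0.89, 2.26], [0.02, 2.5], [-1.34, 4.48], [0, 2.73], [-2.66, 2.66]. Speed limits (rad/s): [2.39, 2.39, 2.79, 3.14, 3.14, 3.14].

### API

Orientations are given as a 3x3 rotation matrix whose columns are the frame's x, y, z axes.
In Python, from workcell import manip gives the robot as it stands.
- The arm moves only by the tool carry_out, never from a script. Its argument "increments" is a list of rows, each a list of 6 numbers: the shift along the tool's x, y, z each as a share of 0.3 m, from -1 to 1, then the turn, a rotation vector about the tool's x, y, z each as a share of pi/2 rad, from -1 to 1. A call has exactly 5 rows; each row is the pose to reach, as a shift and turn from the pose commanded when the call began, along the tool's axes at that moment; what a row does not reach only later rows make up. A row lasts 1/12 s, in which the tool goes at most 41.7 mm and 7.16 degrees, less where a joint would pass 70% of its speed; a pose out of reach is approached as far as the arm can. A call with a number of a shift or a turn outside -1 to 1 is refused whole. A call with a gripper value outside its range is refused whole. "gripper" is the closure, from 0 (fully open) to 1 (shut), set as the call begins (left out, the last holds). The fingers move at their own pace and stop on an object; the grip force is fixed at half the most. Time passes only in rows, so rows that repeat a pose let the fingers close, or fill a call up. It gives the time, the measured TCP pose, the force, the opening and the grip force at its end, in the units of the state.
- manip.sense(): the state, without advancing time (a new reading comes with each control period).
- manip.snapshot(name): name is "scene" or "top" or "wrist"; returns (picture, depth): 400x640x3 uint8, red, green, blue; 400x640 float32, m along the optical axis (not along the pixel's ray), 0 where there is no reading.
- manip.camera_model(name): a dict with "fx", "fy", "cx", "cy" (pixels), "R" (3x3) and "t" (3): a world point X has camera coordinates R X + t. Camera axes: x right, y down, z forward; pixel columns grow to the right and rows downward; lengths in m; the calibration is good to about 2 mm. A picture is of the moment at which its call begins: read the wrist's pose just before it. camera_model takes no time and is no camera call; for the wrist camera it gives the pose at the moment of the call.
- manip.job_done(): hands the job in; it is judged then, once.
The state is a dict: "time_s": time; "joint_pos": joint angles; "dq": joint speeds; "effort": joint torques, N m; "tcp_pos": TCP position; "ee_rot": TCP orientation; "contact_force": force on the tool from outside, world axes, zero at the start; "ft_torque": the same for the moment, N m; "finger_gap": opening from 0.0 (shut) to 1.0 (fully open); "gripper_force": force on a finger pad.
Only numpy, scipy, OpenCV 4.12 (cv2) and the standard library are available. Lean on these libraries where they do the work, as an engineer would, in place of code of your own. Each camera call takes 0.05 s, during which the arm holds its last target. There are 200 camera calls.

## Working session

There is one attempt and no reset: what is moved stays moved. The work goes in short steps, Python scripts to look and compute and a tool call to move; the robot and the scene stay as the last step left them, time stands still between calls to the robot, and variables do not carry over. Pictures are saved under pics/ and viewed, at most 10 in all, crops included, and the job is handed in when it is done.

Besides the shell and the picture viewer there is one more tool, called as a command line: name --pt "numbers of a row" for each row, then --argument value for the rest. carry_out: Moves the arm, as the interface text tells. Shift numbers are shares of 0.3 m and turn numbers shares of pi/2 rad, none past 1 either way. Its arguments: {"type":"object","properties":{"increments":{"type":"array","items":{"type":"array","items":{"type":"number"}}},"gripper":{"type":"number"}},"required":["increments"]}

```bash
mkdir -p pics; ls
cat > h.py <<'E'
import numpy as np, cv2
from workcell import manip
def snap(n,save=None):
    m=manip.camera_model(n); p,d=manip.snapshot(n)
    np.savez(f'{n}.npz',p=p,d=d,**{k:np.array(v) for k,v in m.items()})
    if save: cv2.imwrite('pics/'+save,p[:,:,::-1])
    return p,d,m
def load(n): z=np.load(f'{n}.npz'); return z['p'],z['d'],z
def ray(m,u,v,z):
    R=np.array(m['R']);t=np.array(m['t']);c=-R.T@t
    r=R.T@np.array([(u-m['cx'])/m['fx'],(v-m['cy'])/m['fy'],1]); return c+r*(z-c[2])/r[2]
def cloud(m,d):
    v,u=np.indices(d.shape);P=np.stack([(u-m['cx'])/m['fx']*d,(v-m['cy'])/m['fy']*d,d],-1)
    return (P-np.array(m['t']))@np.array(m['R'])
E
python3 - <<'E'
from h import *
for n in('top','scene'):
    p,d,m=snap(n,n+'1.png'); print(n,m, d.shape,(d>0).mean())
s=manip.sense(); print(s['tcp_pos'],s['ee_rot'],s['finger_gap'],s['time_s'])
E
```

```text
pics
top {'fx': 376.51031508073925, 'fy': 376.51031508073925, 'cx': 318.0145944349307, 'cy': 197.1241815808914, 'R': array([[ 0.003571  , -0.9999467 ,  0.00968767],
       [-0.98222736, -0.00532542, -0.18761943],
       [ 0.18766102, -0.0088455 , -0.98219402]]), 't': array([-0.00166498,  0.55709852,  0.93619574])} (400, 640) 0.99594921875
scene {'fx': 513.1458087733279, 'fy': 513.1458087733279, 'cx': 319.83175124656333, 'cy': 203.85789677158078, 'R': array([[ 0.74883506,  0.66254349,  0.0167981 ],
       [ 0.37520913, -0.40291213, -0.83479334],
       [-0.54631874,  0.63142532, -0.5503071 ]]), 't': array([-0.42570678, -0.14391555,  1.99831516])} (400, 640) 0.99599609375
[ 0.19984248 -0.56518974  0.21768195] [[ 9.42839052e-01  3.33248171e-01 -4.22996125e-04]
 [ 3.33248405e-01 -9.42837626e-01  1.64668147e-03]
 [ 1.49936927e-04 -1.69351838e-03 -9.99998555e-01]] 0.9975874335112968 0.1
```

View pics/top1.png

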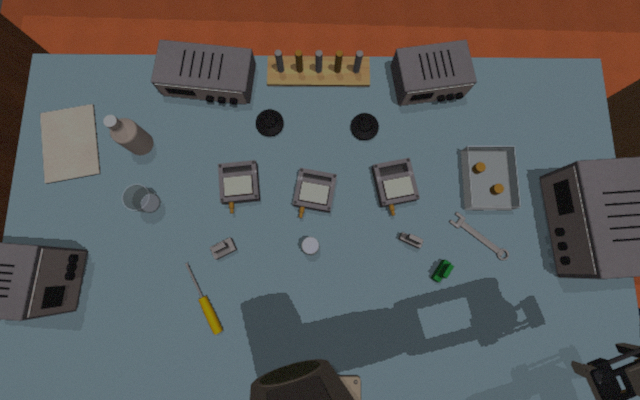

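View pics/scene1.png

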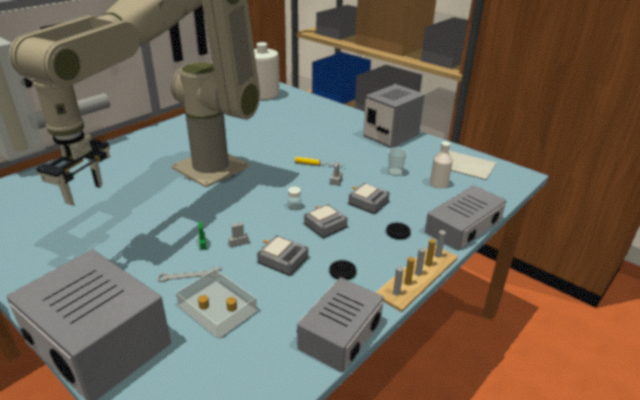

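Top view: cells at px (239,183), (315,191), (396,183). The upright spacer candidates are at (223,248) and (410,240), and the green look-alike at (442,270) is excluded by colour. I'll enlarge the view to confirm.

Run:
```python
from h import *
p,d,m=load('top')
c=cv2.resize(p[150:290,200:460],None,fx=3,fy=3,interpolation=cv2.INTER_CUBIC)
c=np.clip(c*1.3,0,255).astype(np.uint8)
cv2.imwrite('pics/c1.png',c[:,:,::-1])
X=cloud(m,d)
for n,u,v in(('L',223,248),('R',410,240),('g',442,270),('cl',239,183),('cm',315,191),('cr',396,183),('bench',270,230),('jar',310,245)):
    w=X[v-4:v+5,u-4:u+5].reshape(-1,3); print(n,ray(m,u,v,.04).round(3),w[:,2].max().round(4),np.median(w,0).round(3))
# depth-based footprints: points above bench
for n,(u0,u1,v0,v1) in dict(L=(205,242,232,265),R=(394,426,226,252)).items():
    w=X[v0:v1,u0:u1].reshape(-1,3)
    for a,b in((.012,.036),(.06,.09)):
        q=w[(w[:,2]>a)&(w[:,2]<b)][:,:2].astype(np.float32)
        if len(q)>4: r=cv2.minAreaRect(q*1000); print(n,a,len(q),r)
```

```text
L [0.424 0.246 0.04 ] 0.0766 [0.423 0.243 0.058]
R [ 0.447 -0.24   0.04 ] 0.0771 [ 0.446 -0.238  0.045]
g [ 0.37  -0.319  0.04 ] 0.0776 [ 0.37  -0.317  0.042]
cl [0.597 0.212 0.04 ] 1.0241 [0.595 0.211 0.048]
cm [0.576 0.009 0.04 ] 0.0507 [0.574 0.009 0.048]
cr [ 0.599 -0.209  0.04 ] 1.0241 [ 0.597 -0.207  0.048]
bench [0.471 0.126 0.04 ] 0.0043 [ 0.476  0.131 -0.   ]
jar [0.433 0.021 0.04 ] 1.0241 [0.431 0.021 0.069]
L 0.012 244 ((424.3206787109375, 249.7205352783203), (36.63745880126953, 60.30072784423828), 27.29300880432129)
L 0.06 83 ((424.0925598144531, 249.79666137695312), (11.800416946411133, 36.41719055175781), 27.956157684326172)
R 0.012 110 ((447.806396484375, -246.51368713378906), (59.64575958251953, 19.555843353271484), 64.46668243408203)
R 0.06 87 ((448.0099792480469, -246.8302001953125), (35.885807037353516, 12.239875793457031), 63.88059997558594)
```

View pics/c1.png

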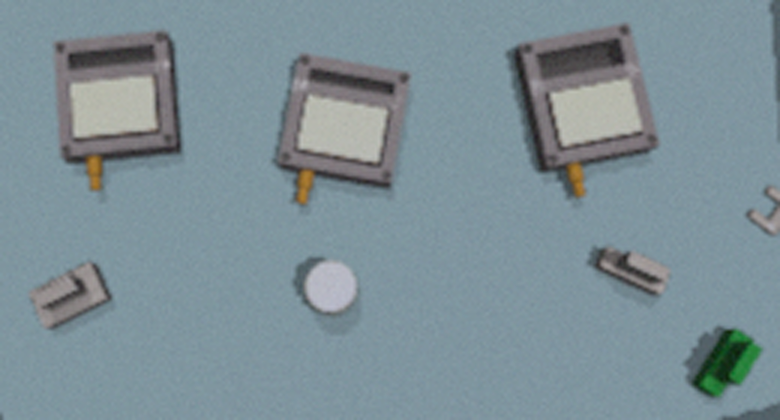

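Crop: the spacer on the right (crop 632,270, top px 410,240) measures 19.6 x 59.6 mm, so it is the thin one. The left one is 36.6 x 60 mm, so it is the thick one. The right-hand cell (crop 585,100) has visibly the widest gap. Next I'll measure that cell.

Run:
```python
from h import *
p,d,m=load('top'); X=cloud(m,d)
for n,(u0,u1,v0,v1) in dict(wide=(365,425,150,208),mid=(290,340,163,214),nar=(214,264,156,206)).items():
    w=X[v0:v1,u0:u1]; c=p[v0:v1,u0:u1].astype(int)
    z=w[...,2]
    rim=(z>.033)&(z<.055)
    q=(w[rim][:,:2]*1000).astype(np.float32); print(n,'block',cv2.minAreaRect(q))
    pl=((z>.0445)&(z<.055)).astype(np.uint8)
    k,l,st,ce=cv2.connectedComponentsWithStats(pl); i=1+st[1:,4].argmax()
    q=(w[l==i]*1000); print('plate',cv2.minAreaRect(q[:,:2].astype(np.float32)),np.median(q[:,2]), 'rim z',np.median(z[(z>.03)&(z<.044)]))
    g=((z>.005)&(z<.022)).astype(np.uint8)
    k,l,st,ce=cv2.connectedComponentsWithStats(g)
    for i in range(1,k):
        if st[i,4]>15:
            q=(w[l==i]*1000); print('gap?',st[i],cv2.minAreaRect(q[:,:2].astype(np.float32)),np.median(q[:,2]))
# RGB-based plate centre: white mask, ray at z=.048
p2=p[150:208,365:425].astype(int); mk=((p2.min(2)>140)&(p2[...,0]>=p2[...,2]-2)).astype(np.uint8)
cs,_=cv2.findContours(mk,0,2); c=max(cs,key=cv2.contourArea); pts=np.array([ray(m,a+365,b+150,.048)[:2]*1000 for a,b in c[:,0]],np.float32); print('rgb plate',cv2.minAreaRect(pts))
s=manip.sense();print(s['joint_pos'])
# scene camera cross-check of heights
p,d,m=snap('scene'); Y=cloud(m,d).reshape(-1,3)
for n,xy,r in(('spacer',(.448,-.2467),.004),('plate',(.595,-.209),.012)):
    q=Y[np.hypot(Y[:,0]-xy[0],Y[:,1]-xy[1])<r]; print(n,len(q),np.percentile(q[:,2],[10,50,90]))
q=Y[(np.hypot(Y[:,0]-.448,Y[:,1]+.2467)<.035)&(Y[:,2]>.05)]; print('tab scene',cv2.minAreaRect((q[:,:2]*1000).astype(np.float32)))
q=Y[(np.hypot(Y[:,0]-.6,Y[:,1]+.209)<.08)&(Y[:,2]>.0445)]; print('plate scene',cv2.minAreaRect((q[:,:2]*1000).astype(np.float32)))
```

```text
wide block ((604.715087890625, -209.8284454345703), (115.33857727050781, 103.12959289550781), 11.309426307678223)
plate ((586.2556762695312, -213.28793334960938), (50.075931549072266, 74.5406265258789), 11.198405265808105) 47.49673363787272 rim z 0.03927616887027526
gap? [ 15  14  27  13 199] ((641.1195068359375, -206.72276306152344), (19.398473739624023, 71.62657165527344), 11.508651733398438) 9.67008364477892
gap? [ 7 17  8 33 43] ((605.9407348632812, -157.72377014160156), (90.88037109375, 1.6595690250396729), 11.366336822509766) 13.727264019779788
mid block ((581.8856201171875, 8.62432861328125), (101.69483947753906, 103.28814697265625), 79.93122100830078)
plate ((570.012451171875, 10.823783874511719), (73.84253692626953, 50.34882736206055), 80.31130981445312) 47.64653923198827 rim z 0.039382103396542266
gap? [14 12 28  7 78] ((618.3157348632812, 2.250152587890625), (76.55094909667969, 5.307442665100098), 79.94783020019531) 10.363866723704572
nar block ((599.5013427734375, 214.94924926757812), (112.99127960205078, 102.88887023925781), 6.492275238037109)
plate ((588.8167724609375, 213.3608856201172), (50.11526870727539, 73.13553619384766), 5.9335126876831055) 47.76289357120591 rim z 0.039501924835693744
gap? [ 10  11  28   6 102] ((640.3522338867188, 222.1873779296875), (8.405207633972168, 73.14466857910156), 6.251152515411377) 10.141769126474417
gap? [20 41 27  8 35] ((553.4618530273438, 193.3026885986328), (9.866035461425781, 70.19908142089844), 12.165390968322754) 14.394004446682741Traceback (most recent call last):
  File "<stdin>", line 18, in <module>
ValueError: max() iterable argument is empty
```

```bash
cat >> h.py <<'E'
from scipy.spatial.transform import Rotation as Ro
def plan(x,y,z,psi):
    "shift/turn shares from now to TCP (x,y,z), tool x yaw psi deg, pointing down"
    s=manip.sense(); R=np.array(s['ee_rot']); a=np.deg2rad(psi);c,q=np.cos(a),np.sin(a)
    T=np.array([[c,q,0],[q,-c,0],[0,0,-1.]])
    sh=R.T@(np.array([x,y,z])-s['tcp_pos'])/.3; tu=Ro.from_matrix(R.T@T).as_rotvec()/(np.pi/2)
    print('shift',sh.round(4),'turn',tu.round(4),'t',s['time_s'],'pos',np.round(s['tcp_pos'],4),'gap',round(s['finger_gap'],3),'F',np.round(s['contact_force'],1),'Fg',s['gripper_force'])
E
python3 - <<'E'
from h import *
p,d,m=load('top')
p,d,m=snap('scene'); Y=cloud(m,d).reshape(-1,3)
q=Y[(np.hypot(Y[:,0]-.448,Y[:,1]+.2467)<.04)&(Y[:,2]>.055)]; print('tab scene',len(q),q[:,2].max(),cv2.minAreaRect((q[:,:2]*1000).astype(np.float32)))
q=Y[(np.hypot(Y[:,0]-.586,Y[:,1]+.213)<.055)&(Y[:,2]>.0445)]; print('plate scene',np.median(q[:,2]),cv2.minAreaRect((q[:,:2]*1000).astype(np.float32)))
plan(.448,-.2467,.16,64.2)
E
```

```text
tab scene 93 0.08202463840890074 ((450.4156188964844, -249.595458984375), (36.224796295166016, 17.05381202697754), 68.30365753173828)
plate scene 0.04880432538887995 ((588.3912353515625, -214.87692260742188), (69.57980346679688, 83.79473114013672), 12.153533935546875)
shift [ 1.1336 -0.7252  0.194 ] turn [-8.00e-04 -4.00e-04 -4.97e-01] t 0.15 pos [ 0.1999 -0.5653  0.2178] gap 1.001 F [ 0.1 -0.5  0. ] Fg 0.0
```

carry_out --pt "0.11 -0.07 0.0 0 0 -0.06" --pt "0.22 -0.14 0.0 0 0 -0.12" --pt "0.34 -0.22 0.0 0 0 -0.18" --pt "0.45 -0.29 0.0 0 0 -0.24" --pt "0.56 -0.36 0.0 0 0 -0.3" --gripper 0

```text
time_s: 0.57
tcp_pos: [0.323, -0.406, 0.2183]
ee_rot: [[0.686, 0.728, -0.0], [0.728, -0.686, 0.001], [0.0, -0.0, -1.0]]
contact_force: [0.0, 0.4, 0.5]
finger_gap: 0.999
gripper_force: 0.0
```

```bash
python3 -c "
from h import *
plan(.448,-.2467,.16,64.2)"
```

```text
shift [ 0.6721 -0.061   0.1945] turn [-0.0003 -0.0002 -0.1944] t 0.5667 pos [ 0.323  -0.406   0.2183] gap 0.999 F [0.  0.4 0.5] Fg 0.0
```

carry_out --pt "0.13 -0.012 0.02 0 0 -0.04" --pt "0.26 -0.024 0.05 0 0 -0.08" --pt "0.39 -0.036 0.09 0 0 -0.12" --pt "0.52 -0.05 0.14 0 0 -0.16" --pt "0.65 -0.06 0.17 0 0 -0.194"

```text
time_s: 0.98
tcp_pos: [0.4439, -0.252, 0.1662]
ee_rot: [[0.437, 0.9, -0.001], [0.9, -0.437, 0.001], [0.0, -0.001, -1.0]]
contact_force: [1.0, -0.7, -0.9]
finger_gap: 0.998
gripper_force: 0.0
```

Run:
```python
from h import *
plan(.448,-.2467,.12,64.2)
p,d,m=snap('wrist','w1.png'); print(-np.array(m['R']).T@np.array(m['t'])); X=cloud(m,d).reshape(-1,3)
for a,b in((.022,.036),(.065,.09)):
    q=X[(np.hypot(X[:,0]-.448,X[:,1]+.2467)<.045)&(X[:,2]>a)&(X[:,2]<b)]
    print(len(q),np.median(q[:,2]) if len(q) else 0,cv2.minAreaRect((q[:,:2]*1000).astype(np.float32)) if len(q)>4 else 0)
```

```text
shift [0.0218 0.0049 0.1539] turn [-0.0008 -0.0001 -0.001 ] t 0.9833 pos [ 0.4439 -0.252   0.1662] gap 0.998 F [ 1.  -0.7 -0.9] Fg 0.0
[ 0.47631445 -0.18804351  0.33203477]
702 0.029554811052065772 ((451.5451354980469, -246.39747619628906), (59.24489974975586, 19.76045799255371), 64.6993408203125)
725 0.074714561251308 ((451.2765808105469, -246.6741180419922), (36.05672836303711, 11.590217590332031), 64.51286315917969)
```

View pics/w1.png

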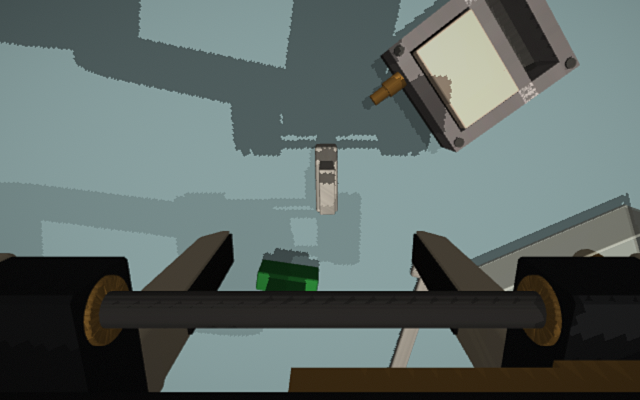

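Wrist view: the thin spacer is at px (327,178), lying between the finger lines. The wide cell, with its gap, is at (490,75), and the green look-alike is at (288,275). I'll measure the cell from the same view.

Run:
```python
from h import *
p,d,m=load('wrist'); X=cloud(m,d).reshape(-1,3)
q=X[(np.hypot(X[:,0]-.586,X[:,1]+.213)<.06)&(X[:,2]>.0445)&(X[:,2]<.056)]; print('plate',np.median(q[:,2]),cv2.minAreaRect((q[:,:2]*1000).astype(np.float32)))
q=X[(np.hypot(X[:,0]-.637,X[:,1]+.203)<.06)&(X[:,2]<.02)&(X[:,2]>.006)]; print('gap',len(q),cv2.minAreaRect((q[:,:2]*1000).astype(np.float32)))
plan(.450,-.2466,.045,64.4)
```

```text
plate 0.04790593390898321 ((590.0372314453125, -213.68179321289062), (50.82331466674805, 74.47126007080078), 11.217150688171387)
gap 1615 ((648.9364624023438, -204.9630126953125), (14.990950584411621, 72.98820495605469), 8.415016174316406)
shift [0.0009 0.0113 0.398 ] turn [-0.0019 -0.0029  0.0012] t 1.0333 pos [ 0.4469 -0.246   0.1644] gap 1.0 F [ 0.6  5.4 -1.4] Fg 0.0
```

```bash
cat >> h.py <<'E'
def rect(X,c,r,a,b):
    X=X.reshape(-1,3);q=X[(np.hypot(X[:,0]-c[0],X[:,1]-c[1])<r)&(X[:,2]>a)&(X[:,2]<b)]
    return len(q),np.median(q[:,2]).round(4),cv2.minAreaRect((q[:,:2]*1000).astype(np.float32))
E
python3 - <<'E'
from h import *
for i in range(2):
    p,d,m=snap('wrist'); X=cloud(m,d)
    print(rect(X,(.45,-.2467),.045,.065,.09)); print(rect(X,(.588,-.213),.058,.0445,.056))
plan(.450,-.2466,.045,64.4)
E
```

```text
(720, np.float64(0.0746), ((451.3521423339844, -246.5494842529297), (35.85087585449219, 11.74122428894043), 64.54772186279297))
(6428, np.float64(0.0479), ((589.9134521484375, -213.4587860107422), (50.57521057128906, 74.07087707519531), 11.212594985961914))
(752, np.float64(0.0746), ((451.52435302734375, -246.85757446289062), (36.311309814453125, 11.769113540649414), 64.69751739501953))
(6473, np.float64(0.0479), ((590.1007690429688, -213.4384765625), (50.89379119873047, 74.09154510498047), 11.275630950927734))
shift [0.0221 0.0116 0.4042] turn [-0.0016 -0.0005 -0.0021] t 1.1333 pos [ 0.4442 -0.2513  0.1663] gap 1.0 F [-1.   0.1  0. ] Fg 0.0
```

carry_out --pt "0.01 0.01 0.1 0 0 0" --pt "0.015 0.01 0.2 0 0 0" --pt "0.018 0.01 0.3 0 0 0" --pt "0.018 0.01 0.38 0 0 0" --pt "0.018 0.01 0.4 0 0 0"

```text
time_s: 1.55
tcp_pos: [0.4454, -0.25, 0.0435]
ee_rot: [[0.441, 0.897, -0.006], [0.897, -0.441, 0.003], [0.001, -0.006, -1.0]]
contact_force: [-0.6, -0.3, -1.1]
finger_gap: 1.005
gripper_force: 0.0
```

Run:
```python
from h import *
plan(.450,-.2466,.045,64.4)
p,d,m=snap('wrist'); X=cloud(m,d)
print(rect(X,(.45,-.2467),.045,.065,.09))
plan(.450,-.2466,.045,64.4)
```

```text
shift [ 0.0169  0.0088 -0.0052] turn [-0.0041 -0.0004 -0.0065] t 1.55 pos [ 0.4454 -0.25    0.0435] gap 1.005 F [-0.6 -0.3 -1.1] Fg 0.0
(2031, np.float64(0.0746), ((469.765625, -251.8558349609375), (29.94927406311035, 49.856849670410156), 64.4208984375))
shift [ 0.0168  0.0074 -0.0024] turn [-0.0038 -0.0004 -0.0065] t 1.6 pos [ 0.4458 -0.2501  0.0443] gap 1.007 F [-0.5  1.2 -0.1] Fg 0.0
```

carry_out --pt "0.018 0.008 -0.003 0 0 0" --pt "0.018 0.008 -0.003 0 0 0" --pt "0.018 0.008 -0.003 0 0 0" --pt "0.018 0.008 -0.003 0 0 0" --pt "0.018 0.008 -0.003 0 0 0"

```text
time_s: 2.02
tcp_pos: [0.4541, -0.2474, 0.05]
ee_rot: [[0.439, 0.898, 0.002], [0.898, -0.439, -0.001], [-0.0, 0.002, -1.0]]
contact_force: [0.2, 0.1, -0.9]
finger_gap: 1.002
gripper_force: 0.0
```

carry_out --pt "0 0 0 0 0 0" --pt "0 0 0 0 0 0" --pt "0 0 0 0 0 0" --pt "0 0 0 0 0 0" --pt "0 0 0 0 0 0" --gripper 1

```text
time_s: 2.43
tcp_pos: [0.4532, -0.2467, 0.0485]
ee_rot: [[0.439, 0.898, -0.0], [0.898, -0.439, 0.0], [0.0, -0.0, -1.0]]
contact_force: [-0.3, 0.1, 0.4]
finger_gap: 0.693
gripper_force: 0.0
```

carry_out --pt "0 0 0 0 0 0" --pt "0 0 0 0 0 0" --pt "0 0 0 0 0 0" --pt "0 0 0 0 0 0" --pt "0 0 0 0 0 0"

```text
time_s: 2.85
tcp_pos: [0.4532, -0.2468, 0.0485]
ee_rot: [[0.439, 0.898, -0.0], [0.898, -0.439, 0.0], [0.0, -0.0, -1.0]]
contact_force: [-0.5, 0.9, 0.3]
finger_gap: 0.334
gripper_force: 0.0
```

carry_out --pt "0 0 0 0 0 0" --pt "0 0 0 0 0 0" --pt "0 0 0 0 0 0" --pt "0 0 0 0 0 0" --pt "0 0 0 0 0 0"

```text
time_s: 3.27
tcp_pos: [0.4532, -0.2467, 0.0485]
ee_rot: [[0.44, 0.898, -0.0], [0.898, -0.44, 0.0], [0.0, -0.0, -1.0]]
contact_force: [0.3, -0.9, -0.0]
finger_gap: 0.122
gripper_force: 30.0
```

Run:
```python
from h import *
plan(.450,-.2466,.13,64.4)
```

```text
shift [-0.0042 -0.0098 -0.2718] turn [-0.0001 -0.     -0.0053] t 3.2667 pos [ 0.4532 -0.2467  0.0485] gap 0.122 F [ 0.3 -0.9 -0. ] Fg 29.999887347221375
```

carry_out --pt "0 0 -0.04 0 0 0" --pt "0 0 -0.1 0 0 0" --pt "0 0 -0.17 0 0 0" --pt "0 0 -0.23 0 0 0" --pt "0 0 -0.26 0 0 0"

```text
time_s: 3.68
tcp_pos: [0.4544, -0.2476, 0.13]
ee_rot: [[0.439, 0.898, 0.003], [0.898, -0.439, -0.002], [-0.0, 0.004, -1.0]]
contact_force: [0.6, -0.2, -0.9]
finger_gap: 0.125
gripper_force: 30.0
```

carry_out --pt "0 0 0 0 0 0" --pt "0 0 0 0 0 0" --pt "0 0 0 0 0 0" --pt "0 0 0 0 0 0" --pt "0 0 0 0 0 0"

```text
time_s: 4.1
tcp_pos: [0.4525, -0.2462, 0.1251]
ee_rot: [[0.439, 0.898, -0.002], [0.898, -0.439, 0.001], [0.0, -0.002, -1.0]]
contact_force: [-0.2, -0.3, -1.6]
finger_gap: 0.128
gripper_force: 30.0
```

Run:
```python
from h import *
plan(.6385,-.2034,.13,101.2)
```

```text
shift [ 0.4008  0.4942 -0.0173] turn [-0.0014 -0.0007 -0.4141] t 4.1 pos [ 0.4525 -0.2462  0.1251] gap 0.128 F [-0.2 -0.3 -1.6] Fg 29.999476969242096
```

carry_out --pt "0.06 0.07 -0.01 0 0 -0.06" --pt "0.14 0.17 -0.02 0 0 -0.13" --pt "0.23 0.28 -0.02 0 0 -0.2" --pt "0.31 0.38 -0.02 0 0 -0.27" --pt "0.37 0.46 -0.02 0 0 -0.34"

```text
time_s: 4.52
tcp_pos: [0.6281, -0.2063, 0.1314]
ee_rot: [[-0.085, 0.996, -0.0], [0.996, 0.085, 0.001], [0.001, -0.0, -1.0]]
contact_force: [0.8, -0.4, -1.9]
finger_gap: 0.127
gripper_force: 30.0
```

carry_out --pt "0 0 0 0 0 -0.03" --pt "0 0 0 0 0 -0.06" --pt "0 0 0 0 0 -0.074" --pt "0 0 0 0 0 -0.074" --pt "0 0 0 0 0 -0.074"

```text
time_s: 4.93
tcp_pos: [0.6255, -0.2078, 0.132]
ee_rot: [[-0.192, 0.981, -0.001], [0.981, 0.192, 0.0], [0.0, -0.001, -1.0]]
contact_force: [-0.7, -0.9, -1.7]
finger_gap: 0.128
gripper_force: 30.0
```

Run:
```python
from h import *
p,d,m=snap('wrist','w2.png'); X=cloud(m,d)
plan(.6385,-.2034,.13,101.2)
print('plate',rect(X,(.588,-.213),.058,.0445,.056))
snap('top')
```

```text
shift [0.0062 0.0451 0.0077] turn [-0.0002 -0.0002 -0.0012] t 4.9833 pos [ 0.6256 -0.2078  0.1323] gap 0.128 F [-1.3  0.4 -1.7] Fg 29.99950021505356
plate (5785, np.float64(0.0477), ((589.5173950195312, -213.03213500976562), (50.07223129272461, 73.99983215332031), 10.52023696899414))
```

View pics/w2.png

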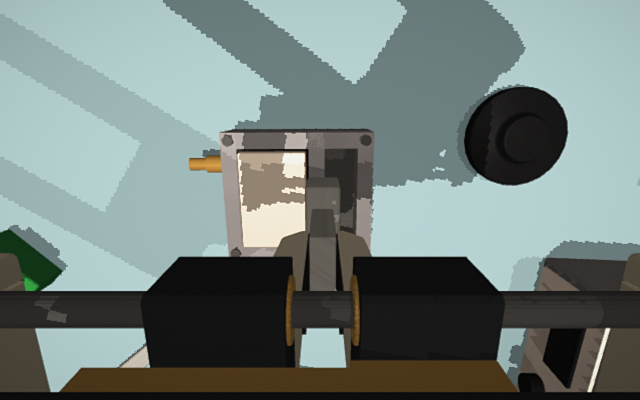

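Wrist view: the held spacer is at px (322,200) above the cell. The plate is at (272,195), and the gap at (340,170) lies slightly right of the spacer. I'll measure the foot and the cell in one cloud, along the cell's x.

Run:
```python
from h import *
a=np.deg2rad(11.2); ex=np.array([np.cos(a),np.sin(a)]); ey=np.array([-ex[1],ex[0]])
s=manip.sense(); t=np.array(s['tcp_pos']); 
for n in('wrist','top'):
    p,d,m=load(n); X=cloud(m,d).reshape(-1,3); X=X[np.hypot(X[:,0]-.6,X[:,1]+.21)<.11]
    x=(X[:,:2]-t[:2])@ex*1000; y=(X[:,:2]-t[:2])@ey*1000; z=X[:,2]*1000
    def st(nm,k): print(n,nm,k.sum(), 'x',np.percentile(x[k],[1,5,50,95,99]).round(1) if k.sum() else '', 'y',np.percentile(y[k],[1,50,99]).round(1) if k.sum() else '','z',np.median(z[k]).round(1) if k.sum() else '')
    st('plate',(z>45)&(z<55))
    st('rim',(z>36)&(z<43))
    st('foot',(z>106)&(z<119)&(abs(x)<15)&(y>10))
    st('foottop/all',(z>80)&(z<119)&(abs(x)<15)&(y>20))
    for yy in(15,20,25,30):
        k=(abs(y-yy)<2)&(z<55); xs=np.sort(x[k&(z<30)&(x>-30)&(x<40)]); 
        print('  gap x at y',yy,len(xs),xs[[0,-1]].round(1) if len(xs) else '')
```

```text
wrist plate 5777 x [-60.1 -58.2 -37.3 -14.2 -11.9] y [-33.3   6.3  38.2] z 47.7
wrist rim 6606 x [-74.5 -72.8 -19.5  37.9  39.7] y [-45.2  30.5  52.6] z 39.8
wrist foot 1040 x [-8.2 -7.5  1.9 10.8 11.5] y [10.5 21.3 28.3] z 113.1
wrist foottop/all 821 x [-8.1 -7.   1.4 10.3 11.4] y [20.1 26.4 28.4] z 112.5
  gap x at y 15 136 [-11.   28.2]
  gap x at y 20 153 [-11.7  28.2]
  gap x at y 25 167 [-11.7  28.2]
  gap x at y 30 174 [-11.6  28.2]
top plate 6 x [-23.5 -23.1 -18.2 -15.  -15. ] y [-33.7 -32.7 -19.7] z 46.4
top rim 132 x [-21.9 -14.6  17.8  34.7  36.1] y [-40.3  43.7  53.4] z 39.6
top foot 0 x  y  z 
top foottop/all 0 x  y  z 
  gap x at y 15 0 
  gap x at y 20 1 [24.9 24.9]
  gap x at y 25 8 [16.6 25.1]
  gap x at y 30 11 [10.4 25.2]
```

carry_out --pt "0.006 0.025 0.0 0 0 0" --pt "0.011 0.045 0.02 0 0 0" --pt "0.011 0.045 0.05 0 0 0" --pt "0.011 0.045 0.08 0 0 0" --pt "0.011 0.045 0.1 0 0 0"

```text
time_s: 5.45
tcp_pos: [0.6377, -0.2014, 0.1001]
ee_rot: [[-0.194, 0.981, -0.002], [0.981, 0.194, 0.001], [0.001, -0.002, -1.0]]
contact_force: [-0.6, 0.0, -1.9]
finger_gap: 0.125
gripper_force: 30.0
```

carry_out --pt "0 0 0 0 0 0" --pt "0 0 0 0 0 0" --pt "0 0 0 0 0 0" --pt "0 0 0 0 0 0" --pt "0 0 0 0 0 0"

```text
time_s: 5.87
tcp_pos: [0.639, -0.2021, 0.1033]
ee_rot: [[-0.194, 0.981, 0.001], [0.981, 0.194, -0.0], [-0.001, 0.001, -1.0]]
contact_force: [-0.4, -0.9, -1.4]
finger_gap: 0.125
gripper_force: 30.0
```

```bash
cat > rel.py <<'E'
from h import *
a=np.deg2rad(11.2); ex=np.array([np.cos(a),np.sin(a)]); ey=np.array([-ex[1],ex[0]])
snap('wrist','w3.png'); s=manip.sense(); t=np.array(s['tcp_pos']); print(t.round(4),np.round(s['contact_force'],1),s['finger_gap'])
p,d,m=load('wrist'); X=cloud(m,d).reshape(-1,3); X=X[np.hypot(X[:,0]-.6,X[:,1]+.21)<.11]
x=(X[:,:2]-t[:2])@ex*1000; y=(X[:,:2]-t[:2])@ey*1000; z=X[:,2]*1000; h=t[2]*1000-18.5
def st(nm,k): print(nm,k.sum(), 'x',np.percentile(x[k],[0,1,50,99,100]).round(1) if k.sum() else '', 'y',np.percentile(y[k],[1,99]).round(1) if k.sum() else '','z',np.median(z[k]).round(1) if k.sum() else '')
st('plate',(z>45)&(z<55)&(x<-20)); st('rim',(z>36)&(z<43)); st('foot',(abs(z-h)<5)&(abs(x)<17)&(y>19))
st('gap',(z<30)&(x>-14)&(x<25)&(y>31)&(y<38))
E
python3 rel.py
```

```text
[ 0.6389 -0.2021  0.1032] [ 0.5  0.  -2.2] 0.12694839094155147
plate 6832 x [-75.  -74.2 -50.1 -25.5 -24.9] y [-29.3  35.2] z 47.7
rim 7602 x [-89.7 -88.7 -21.9  25.3  26. ] y [-30.1  49.4] z 39.8
foot 621 x [-8.  -8.   1.5 11.5 11.7] y [19.2 28.2] z 84.3
gap 116 x [-11.2 -11.2   0.9  13.9  13.9] y [31.2 34.7] z 9.9
```

carry_out --pt "0 -0.001 0.02 0 0 0" --pt "0 -0.001 0.04 0 0 0" --pt "0 -0.001 0.06 0 0 0" --pt "0 -0.001 0.075 0 0 0" --pt "0 -0.001 0.09 0 0 0"

```text
time_s: 6.33
tcp_pos: [0.6378, -0.2017, 0.0743]
ee_rot: [[-0.194, 0.981, -0.001], [0.981, 0.194, 0.0], [0.001, -0.001, -1.0]]
contact_force: [0.7, -0.6, -1.4]
finger_gap: 0.126
gripper_force: 30.0
```

carry_out --pt "0 0 0.01 0 0 0" --pt "0 0 0.02 0 0 0" --pt "0 0 0.03 0 0 0" --pt "0 0 0.042 0 0 0" --pt "0 0 0.05 0 0 0"

```text
time_s: 6.75
tcp_pos: [0.6383, -0.2019, 0.0602]
ee_rot: [[-0.194, 0.981, -0.0], [0.981, 0.194, 0.0], [0.0, -0.0, -1.0]]
contact_force: [0.3, 0.0, -1.5]
finger_gap: 0.132
gripper_force: 30.0
```

carry_out --pt "0 0 0.002 0 0 0" --pt "0 0 0.004 0 0 0" --pt "0 0 0.006 0 0 0" --pt "0 0 0.006 0 0 0" --pt "0 0 0.006 0 0 0"

```text
time_s: 7.17
tcp_pos: [0.6384, -0.202, 0.059]
ee_rot: [[-0.194, 0.981, 0.0], [0.981, 0.194, -0.0], [-0.0, 0.0, -1.0]]
contact_force: [1.0, 1.0, -1.6]
finger_gap: 0.125
gripper_force: 30.0
```

carry_out --pt "0 0 0.002 0 0 0" --pt "0 0 0.002 0 0 0" --pt "0 0 0.002 0 0 0" --pt "0 0 0.002 0 0 0" --pt "0 0 0.002 0 0 0"

```text
time_s: 7.58
tcp_pos: [0.6386, -0.2021, 0.0585]
ee_rot: [[-0.194, 0.981, 0.001], [0.981, 0.194, -0.0], [-0.0, 0.001, -1.0]]
contact_force: [0.1, -0.5, 1.5]
finger_gap: 0.131
gripper_force: 30.0
```

carry_out --pt "0 0 0 0 0 0" --pt "0 0 0 0 0 0" --pt "0 0 0 0 0 0" --pt "0 0 0 0 0 0" --pt "0 0 0 0 0 0" --gripper 0.6

```text
time_s: 8.0
tcp_pos: [0.6383, -0.2019, 0.0581]
ee_rot: [[-0.194, 0.981, -0.0], [0.981, 0.194, 0.0], [0.0, -0.0, -1.0]]
contact_force: [0.6, 0.5, -0.5]
finger_gap: 0.391
gripper_force: 0.0
```

carry_out --pt "0 0 -0.04 0 0 0" --pt "0 0 -0.1 0 0 0" --pt "0 0 -0.16 0 0 0" --pt "0 0 -0.2 0 0 0" --pt "0 0 -0.22 0 0 0"

```text
time_s: 8.42
tcp_pos: [0.6397, -0.2025, 0.1276]
ee_rot: [[-0.194, 0.981, 0.004], [0.981, 0.194, -0.002], [-0.002, 0.003, -1.0]]
contact_force: [0.8, -0.4, -0.5]
finger_gap: 0.397
gripper_force: 0.0
```

Run:
```python
from h import *
p,d,m=snap('wrist','w4.png'); X=cloud(m,d)
print('plate',rect(X,(.588,-.213),.058,.0445,.056))
print('tab',rect(X,(.638,-.203),.04,.075,.1)); print('foot',rect(X,(.638,-.203),.025,.033,.044))
plan(.5895,-.2135,.07,101.2)
```

```text
plate (5841, np.float64(0.0477), ((603.7844848632812, -210.1682586669922), (78.51883697509766, 73.5520248413086), 11.266119956970215))
tab (1012, np.float64(0.0846), ((640.7636108398438, -203.40966796875), (11.95963191986084, 36.20044708251953), 11.774580955505371))
foot (1941, np.float64(0.0397), ((638.0072631835938, -202.17613220214844), (49.42323684692383, 48.39250564575195), 15.697806358337402))
shift [-0.0028 -0.1727  0.1923] turn [ 0.0025  0.0016 -0.0001] t 8.4667 pos [ 0.6399 -0.2025  0.1279] gap 0.402 F [-0.4 -0.2  1.8] Fg 0.0
```

View pics/w4.png

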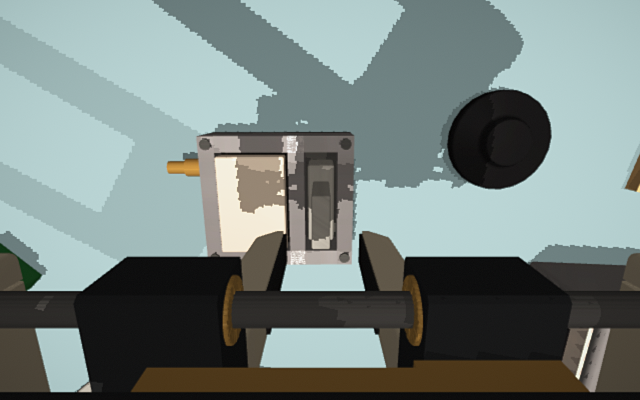

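Wrist view: the spacer is seated upright in the gap at px (320,205), with its tab top at 84.6 mm (85 expected). Now I'll move over the plate at (250,205), closing the fingers on the way.

carry_out --pt "0 -0.03 0 0 0 0" --pt "0 -0.08 0 0 0 0" --pt "0 -0.12 0 0 0 0" --pt "0 -0.16 0 0 0 0" --pt "-0.003 -0.172 0 0 0 0" --gripper 1

```text
time_s: 8.88
tcp_pos: [0.5861, -0.2128, 0.1231]
ee_rot: [[-0.194, 0.981, -0.002], [0.981, 0.194, 0.001], [0.001, -0.002, -1.0]]
contact_force: [-0.2, -0.3, 0.1]
finger_gap: 0.09
gripper_force: 0.0
```

carry_out --pt "0 0 0.04 0 0 0" --pt "0 0 0.08 0 0 0" --pt "0 0 0.13 0 0 0" --pt "0 0 0.17 0 0 0" --pt "0 0 0.19 0 0 0"

```text
time_s: 9.3
tcp_pos: [0.5865, -0.2118, 0.0634]
ee_rot: [[-0.194, 0.981, -0.004], [0.981, 0.194, 0.002], [0.003, -0.003, -1.0]]
contact_force: [-0.3, 0.8, -0.4]
finger_gap: 0.007
gripper_force: 0.0
```

carry_out --pt "0 0 0 0 0 0" --pt "0 0 0 0 0 0" --pt "0 0 0 0 0 0" --pt "0 0 0 0 0 0" --pt "0 0 0 0 0 0"

```text
time_s: 9.72
tcp_pos: [0.5886, -0.2131, 0.0682]
ee_rot: [[-0.194, 0.981, 0.002], [0.981, 0.194, -0.001], [-0.001, 0.001, -1.0]]
contact_force: [0.6, -0.7, -0.6]
finger_gap: 0.007
gripper_force: 0.0
```

```bash
python3 -c "
from h import *
plan(.5895,-.2135,.04,101.2)"
```

```text
shift [-0.0018  0.0026  0.094 ] turn [ 0.0009  0.0007 -0.0001] t 9.7167 pos [ 0.5886 -0.2131  0.0682] gap 0.007 F [ 0.6 -0.7 -0.6] Fg 0.0
```

carry_out --pt "0 0 0.015 0 0 0" --pt "0 0 0.03 0 0 0" --pt "0 0 0.045 0 0 0" --pt "0 0 0.06 0 0 0" --pt "0 0 0.07 0 0 0"

```text
time_s: 10.13
tcp_pos: [0.5876, -0.2127, 0.0456]
ee_rot: [[-0.194, 0.981, -0.0], [0.981, 0.194, 0.0], [0.0, -0.0, -1.0]]
contact_force: [-2.2, 0.6, 5.7]
finger_gap: 0.006
gripper_force: 3.1
```

carry_out --pt "0 0 0.005 0 0 0" --pt "0 0 0.01 0 0 0" --pt "0 0 0.015 0 0 0" --pt "0 0 0.018 0 0 0" --pt "0 0 0.018 0 0 0"

```text
time_s: 10.55
tcp_pos: [0.5877, -0.2127, 0.0413]
ee_rot: [[-0.194, 0.981, -0.001], [0.981, 0.194, 0.0], [0.0, -0.0, -1.0]]
contact_force: [-4.4, 2.4, 9.4]
finger_gap: 0.005
gripper_force: 4.6
```

carry_out --pt "0 0 0.002 0 0 0" --pt "0 0 0.004 0 0 0" --pt "0 0 0.006 0 0 0" --pt "0 0 0.006 0 0 0" --pt "0 0 0.006 0 0 0"

```text
time_s: 10.97
tcp_pos: [0.5877, -0.2127, 0.0403]
ee_rot: [[-0.194, 0.981, -0.0], [0.981, 0.194, 0.0], [0.0, -0.0, -1.0]]
contact_force: [-6.9, 2.2, 13.9]
finger_gap: 0.001
gripper_force: 6.8
```

carry_out --pt "0 0 0.001 0 0 0" --pt "0 0 0.002 0 0 0" --pt "0 0 0.002 0 0 0" --pt "0 0 0.002 0 0 0" --pt "0 0 0.002 0 0 0"

```text
time_s: 11.38
tcp_pos: [0.5878, -0.2128, 0.0403]
ee_rot: [[-0.194, 0.981, -0.0], [0.981, 0.194, 0.0], [0.0, -0.0, -1.0]]
contact_force: [-9.8, 3.3, 17.3]
finger_gap: 0.005
gripper_force: 8.9
```

Run:
```python
from h import *
p,d,m=snap('wrist','w5.png'); X=cloud(m,d).reshape(-1,3); s=manip.sense()
print(s['tcp_pos'],s['contact_force'],s['time_s'])
a=np.deg2rad(11.2); ex=np.array([np.cos(a),np.sin(a)]); ey=np.array([-ex[1],ex[0]])
r=X[:,:2]-[.5898,-.2134]; x=r@ex; y=r@ey
for n,k in(('plate',(abs(x)<.021)&(y>.015)&(y<.034)),('rim',(abs(x)<.05)&(y>.04)&(y<.048)),('tab',(abs(x-.0515)<.004)&(abs(y)<.016))):
    print(n,k.sum(),np.percentile(X[k,2],[10,50,90]).round(4))
```

```text
[ 0.58772776 -0.21278573  0.04022331] [-9.49248297  4.26530744 17.41365327] 11.4333
plate 22361 [0.0401 0.1483 0.1558]
rim 2980 [0.0389 0.0399 0.0408]
tab 321 [0.0841 0.0849 0.0855]
```

View pics/w5.png

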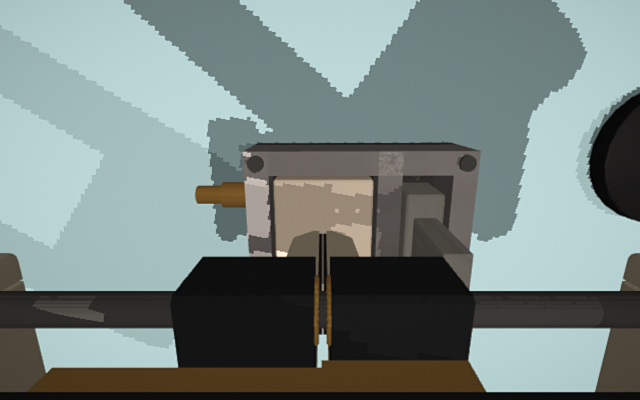

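Wrist view: the closed fingers press the plate at px (323,220). It is level with the rim (40.1 against 39.9 mm). The force rose while z held at 40.3 mm, so the plate is on its stop. The spacer is still seated at (425,220).

```bash
python3 -c "
from workcell import manip
print(manip.job_done())"
```

```text
the job is handed in; nothing more can be done
None
```

The thin spacer is fully seated and released in the 25 mm gap, and the job was handed in at about 11.4 s with that cell's plate still pressed flush on its stop at about 17 N; no verdict was returned.

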